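# Sort the battery packs and dock the charging tray

### The job

Put the battery packs on charge: clear the white charger block out of the tray and the grey power bank off the rail, laying both in the sage catch-all, and slide each pack through the free spaces of the tray, never lifting it out, until it sits in the bay of its own colour. Only when all are sorted, push the tray by its black handle along the rail to the charging station beside the black pad and leave it resting in that detent. Leave the key bowl, glasses case and candle where they are.

Things in the scene. Friction and masses are not known exactly. Their poses are not given: they have to be found in the camera images.
- carrier (a joint): Travel in m of the tray along its rail, +y of the rail: 0 at the start, its first station; 0.09 at the charging station beside the black pad; 0.14 at the end stop, where nothing holds it. A sprung detent draws the tray into either station from up to 40 mm away; 10 to 13 N push it over the hump half-way. It cannot be lifted off; outside it is 156 mm across x 228 mm along the rail.
- handle_top (a point): Centre of the top of the tray's upright black handle post (24 x 24 mm, free to grip for the upper 40 mm, top 94 mm above the shelf), 22 mm outside the tray's near wall at the middle of its length. Axes: y along the rail (direction of the joint), x away from the robot, z up.
- bay_red (a point): Bay marked red: far row, -y end. The tray has 2 rows of 3 bays, no dividers, pitch 72 mm both ways; a wall 18 mm high and 6 mm thick runs round the outside. Point at the middle of the bay's floor, 26 mm above the shelf; axes as the handle's, they move with the tray.
- bay_yellow (a point): Bay marked yellow: far row, middle. Point at the middle of the bay's floor, 26 mm above the shelf; axes as the handle's, they move with the tray.
- bay_blue (a point): Bay marked blue: far row, +y end. Point at the middle of the bay's floor, 26 mm above the shelf; axes as the handle's, they move with the tray.
- bay_green (a point): Bay marked green: near row, middle. Point at the middle of the bay's floor, 26 mm above the shelf; axes as the handle's, they move with the tray.
- bay_park_right (a point): Unmarked bay, near row, -y end. Point at the middle of the bay's floor, 26 mm above the shelf; axes as the handle's, they move with the tray.
- bay_park_left (a point): Unmarked bay, near row, +y end. Point at the middle of the bay's floor, 26 mm above the shelf; axes as the handle's, they move with the tray.
- pack_red_mid (a point): The red battery pack: grey square slab 66 x 66 x 22 mm, on it a red upright grip bar 40 mm (pack's x) x 26 mm (pack's y) x 32 mm high; 54 mm high in all, 200 g. Point at its centre, 27 mm above its underside (so 53 mm above the shelf when it lies in the tray); z up. Starts square to the tray, one pack in a bay; slides easily. One of the four packs may be missing (None).
- pack_yellow_mid (a point): The yellow battery pack: grey square slab 66 x 66 x 22 mm, on it a yellow upright grip bar 40 mm (pack's x) x 26 mm (pack's y) x 32 mm high; 54 mm high in all, 200 g. Point at its centre, 27 mm above its underside (so 53 mm above the shelf when it lies in the tray); z up. Starts square to the tray, one pack in a bay; slides easily. One of the four packs may be missing (None).
- pack_blue_mid (a point): The blue battery pack: grey square slab 66 x 66 x 22 mm, on it a blue upright grip bar 40 mm (pack's x) x 26 mm (pack's y) x 32 mm high; 54 mm high in all, 200 g. Point at its centre, 27 mm above its underside (so 53 mm above the shelf when it lies in the tray); z up. Starts square to the tray, one pack in a bay; slides easily. One of the four packs may be missing (None).
- pack_green_mid (a point): The green battery pack: grey square slab 66 x 66 x 22 mm, on it a green upright grip bar 40 mm (pack's x) x 26 mm (pack's y) x 32 mm high; 54 mm high in all, 200 g. Point at its centre, 27 mm above its underside (so 53 mm above the shelf when it lies in the tray); z up. Starts square to the tray, one pack in a bay; slides easily. One of the four packs may be missing (None).
- power_bank_mid (a point): Grey plastic power bank, a block 100 (x) x 56 (y) x 28 mm (z), 220 g; point at its centre. It starts flat on the rail's bed (14 mm above the shelf, 100 mm wide), on the +y side of the tray, its length across the rail.
- power_bank: The same power bank, origin at the middle of its underside.
- charger_mid (a point): White plastic charger block, 50 x 50 mm and 44 mm high, 110 g; point at its centre. It starts standing on the tray's floor in the free bays of the far row (yellow to blue), roughly square to the tray; its upper half stands clear of walls and pack slabs (22 mm).
- charger: The same charger block, origin at the middle of its underside.
- catchall: Sage ceramic catch-all, a fixed rectangular tray 160 (x) x 220 (y) x 24 mm high, walls and floor 7 mm thick (inside 146 x 206 mm). Origin at the centre of its underside, on the shelf.
- rail: Aluminium rail bed 100 (x) x 420 (y) x 14 mm, fixed; origin at its centre on the shelf. The two stations put the tray's middle at y = -90 and 0 mm of it, marked white and green on its near edge. The black charging pad (50 x 200 x 46 mm) stands on its far side, x = 87 to 137 mm, centred on the charging station.
- key_bowl: Stainless steel key bowl, 120 mm across, 50 mm high, loose, not to be moved. Origin under its centre.
- glasses_case: Brown glasses case, a rounded rod 150 mm long, 52 mm thick, loose, not to be moved.
- candle: Amber glass candle, 72 mm across, 70 mm high, loose, not to be moved.

How it is judged:
By the outcome, as a careful person would: the job done as asked, in the order asked, and still so for the second after the job is handed in, with the robot touching nothing.
Of pack_red, pack_yellow, pack_blue, pack_green only 3 to 4 are there at a start; the rules pass over those that are not, and their reading is None.
At some moment in a run one of power_bank may be knocked a few centimetres aside while the robot is not near it.
Once in a run the grip may slacken for a moment while it holds something.
It also fails if it takes over 210 s, if anything falls off the work surface, if the arm or the gripper's body presses on something with over 40 N, if the wrist force passes 120 N, or if a joint passes its speed limit or range.

### The arm

A 6-joint arm with a two-finger parallel gripper is mounted at the origin on the work surface. World frame = base frame: x ahead of the robot, y to its left, z up, the work surface at z = 0. Lengths are in m, angles in rad, forces in N, time in s.
With the tool pointing down it reaches from about 0.325 to 0.9 m from the base axis. Payload 6.1 kg.
Tool frame: the origin (TCP) lies on the mounting face of the last link; the fingertips stand 173 mm ahead of it and the grasp point (between the pads) lies 155 mm ahead of it; z points along the fingers, y is the line along which they close (so a half turn about z gives the same grasp; the last joint's range is limited). The gripper opens to 85 mm and grips with 20 to 120 N. Pads are 22 mm wide; open, the fingers measure 114 mm over their backs; the gripper's body (76 mm by 85 mm) begins 54 mm behind the grasp point. The pads swing forward as they close: fully open they stand 13 mm farther back than shut.
Start: joints at [1.054, 0.22, 1.526, -0, 1.395, -0.126], TCP at [0.238, 0.578, 0.405] pointing down, gripper open.
Joint ranges: [-2.98, 2.98], [-0.91, 2.08], [0.09, 2.57], [-1.24, 4.39], [0.2, 2.65], [-2.68, 2.68]. Speed limits (rad/s): [2.57, 2.57, 3.01, 3.14, 3.14, 3.14].

### API

Orientations are given as a rotation vector (axis times angle).
In Python, from station import get_obs, read_camera, hand_in gives the robot as it stands.
- The arm moves only by the tool drive_tool, never from a script. Its argument "series" is a list of rows, each an object of numbers: "x", "y", "z": the shift along the tool's x, y, z normalised to -1 to 1, where 1 is 100 mm; "ax", "ay", "az": the turn, a rotation vector about the tool's x, y, z normalised to -1 to 1, where 1 is 180 degrees; "fingers": the closure, from 0 (fully open) to 1 (shut). A call has 1 to 12 rows; each row is the pose to reach, as a shift and turn from the pose commanded when the call began, along the tool's axes at that moment, turning the shorter way round; what a row does not reach only later rows make up. A row lasts 1/12 s, in which the tool goes at most 41.7 mm and 7.16 degrees, less where a joint would pass 70% of its speed; a pose out of reach is approached as far as the arm can. A call with a number of a shift or a turn outside -1 to 1 is refused whole. A call with a gripper value outside its range is refused whole. The fingers move at their own pace and stop on an object; the grip force is fixed at half the most. Time passes only in rows, so rows that repeat a pose let the fingers close. It gives the time, the measured TCP pose, the force, the opening and the grip force at its end, in the units of the state.
- get_obs(): the state, without advancing time (a new reading comes with each control period).
- read_camera(name): name is "side" or "top"; returns a dict with "color" (480x640x3 uint8, red, green, blue), "vertical_fov" (degrees; the focal length in pixels is half the picture's height over the tangent of half this angle, whatever the lens; pixels are square), "cx", "cy" (the principal point, pixels), "rvec" (rotation vector, rad) and "tvec" (3), from world to camera coordinates, as OpenCV has them. Camera axes: x right, y down, z forward; pixel columns grow to the right and rows downward; lengths in m; the calibration is good to about 2 mm. A picture is of the moment at which its call begins. There is no depth.
- hand_in(): hands the job in; it is judged then, once.
The state is a dict: "time_s": time; "joints": joint angles; "qd": joint speeds; "joint_torque": joint torques, N m; "ee_pos": TCP position; "tool_rot": TCP orientation; "contact_force": force on the tool from outside, world axes, zero at the start; "torque": the same for the moment, N m; "grip_width": opening from 0.0 (shut) to 1.0 (fully open); "gripper_force": force on a finger pad.
Only numpy, scipy, OpenCV 4.12 (cv2) and the standard library are available. Lean on these libraries where they do the work, as an engineer would, in place of code of your own. Each camera call takes 0.05 s, during which the arm holds its last target. There are 200 camera calls.

## Working session

There is one attempt and no reset: what is moved stays moved. The work goes in short steps, Python scripts to look and compute and a tool call to move; the robot and the scene stay as the last step left them, time stands still between calls to the robot, and variables do not carry over. Pictures are saved under pics/ and viewed, at most 14 in all, crops included, and the job is handed in when it is done.

Besides the shell and the picture viewer there is one more tool, called after ">>>" as name([rows], argument=value, ...), one row to a line, values as JSON. drive_tool: Moves the arm, as the interface text tells. Its arguments: {"type":"object","properties":{"series":{"type":"array","items":{"type":"object","properties":{"x":{"type":"number","minimum":-1,"maximum":1},"y":{"type":"number","minimum":-1,"maximum":1},"z":{"type":"number","minimum":-1,"maximum":1},"ax":{"type":"number","minimum":-1,"maximum":1},"ay":{"type":"number","minimum":-1,"maximum":1},"az":{"type":"number","minimum":-1,"maximum":1},"fingers":{"type":"number"}}}}},"required":["series"]}

```bash
mkdir -p pics; ls; python3 - <<'E'
from station import *
import cv2
print(get_obs())
for n in("top","side"):
    r=read_camera(n); cv2.imwrite(f"pics/{n}0.png",r["color"][:,:,::-1]); print(n,{k:v for k,v in r.items() if k!="color"})
E
```

```text
pics
{'time_s': 0.0, 'joints': array([ 1.05393978e+00,  2.21229067e-01,  1.52760952e+00, -2.43691980e-06,
        1.39471187e+00, -1.26089682e-01]), 'qd': array([-7.05616276e-04, -6.60379726e-04,  4.39048355e-04,  5.71818609e-04,
        1.44052686e-03,  2.01614095e-05]), 'joint_torque': array([-7.86129804e-04, -4.96914053e+01, -3.89384830e+01, -2.03300224e-04,
        1.15011298e-02,  1.43257557e-05]), 'ee_pos': array([0.23792384, 0.57764897, 0.40359794]), 'tool_rot': array([-6.09796651e-01, -3.08121272e+00,  2.91838541e-03]), 'contact_force': array([0.18961036, 0.15076351, 0.68363518]), 'torque': array([-0.04893538, -0.02164817, -0.00827135]), 'gripper_force': 0.0, 'grip_width': 0.9997664062675199}
top {'vertical_fov': 50.751376444868974, 'cx': 318.3669181781147, 'cy': 227.02417559144556, 'rvec': array([ 2.13623301, -2.18584649,  0.12511815]), 'tvec': array([0.02088027, 0.5459519 , 1.06227837])}
side {'vertical_fov': 54.866290306280575, 'cx': 322.6473159191825, 'cy': 237.31171501581449, 'rvec': array([ 2.47873801, -0.22426293,  0.08046769]), 'tvec': array([-0.51769164,  0.12855876,  1.13502609])}
```

View pics/top0.png

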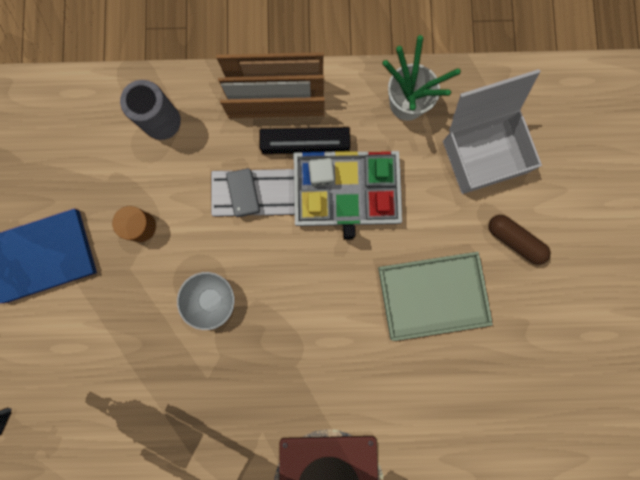

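View pics/side0.png

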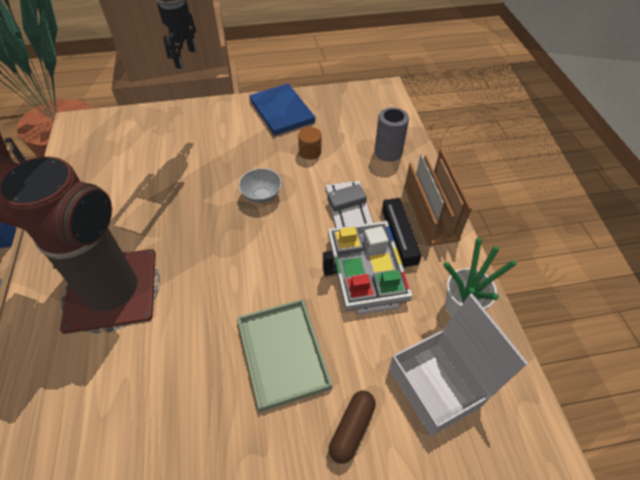

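```bash
cat > h.py <<'E'
from station import *
import cv2, numpy as np
from scipy.spatial.transform import Rotation as R
def cam(n):
    r=read_camera(n); K=np.eye(3); f=240/np.tan(np.radians(r["vertical_fov"]/2))
    K[0,0]=K[1,1]=f; K[0,2]=r["cx"]; K[1,2]=r["cy"]
    r["K"]=K; r["R"]=cv2.Rodrigues(r["rvec"])[0]; r["t"]=np.array(r["tvec"]); r["C"]=-r["R"].T@r["t"]
    r["hsv"]=cv2.cvtColor(r["color"],cv2.COLOR_RGB2HSV); return r
def plane(r,uv,z):
    d=r["R"].T@np.linalg.solve(r["K"],[uv[0],uv[1],1]); return r["C"]+d*(z-r["C"][2])/d[2]
def px(r,p): q=r["K"]@(r["R"]@np.array(p)+r["t"]); return q[:2]/q[2]
def tri(a,ua,b,ub):
    P=[c["K"]@np.c_[c["R"],c["t"]] for c in(a,b)]
    X=cv2.triangulatePoints(P[0],P[1],np.float64(ua),np.float64(ub)).ravel(); return X[:3]/X[3]
def crop(r,box,s,name):
    x0,y0,x1,y1=box; cv2.imwrite("pics/"+name,cv2.resize(r["color"][y0:y1,x0:x1,::-1],None,fx=s,fy=s,interpolation=cv2.INTER_CUBIC))
def blobs(r,lo,hi,box,amin=15):
    m=cv2.inRange(r["hsv"],np.array(lo),np.array(hi)); k=np.zeros_like(m); x0,y0,x1,y1=box; k[y0:y1,x0:x1]=255
    n,l,s,c=cv2.connectedComponentsWithStats(m&k)
    return [(s[i][4],c[i].round(1),s[i][:4],cv2.minAreaRect(np.argwhere(l==i)[:,::-1].astype(np.float32))) for i in range(1,n) if s[i][4]>=amin]
E
python3 - <<'E'
from h import *
t=cam("top");s=cam("side"); print(t["C"],s["C"])
crop(t,(200,120,420,250),3.6,"t1.png"); crop(s,(310,170,430,320),4,"s1.png")
for r,b in((t,(285,140,410,245)),(s,(310,170,430,320))):
  for n,lo,hi in(("red",(0,150,60),(8,255,255)),("yel",(20,120,60),(32,255,255)),("grn",(50,120,40),(80,255,255)),("blk",(0,0,0),(180,255,45))):
    for q in blobs(r,lo,hi,b): print(n,q[0],q[1],q[2])
E
```

```text
[0.41934023 0.00910376 1.11848366] [ 0.39983368 -0.67220359  0.98035278]
red 41 [379.2 152.5] [369 152  21   2]
red 537 [381.  202.9] [369 191  25  24]
yel 86 [345.9 152.5] [336 150  21   6]
yel 458 [345.8 172.7] [335 162  23  22]
yel 593 [314.2 203.7] [302 192  25  25]
grn 516 [379.9 169.8] [369 159  23  23]
grn 419 [347.  204.9] [337 195  21  21]
grn 35 [348.2 222.5] [339 221  19   4]
blk 461 [318.6 147.5] [285 140  65  14]
blk 158 [348.6 231.4] [343 225  12  15]
red 32 [405.2 279.8] [402 273   7  15]
red 402 [359.7 285.4] [348 275  25  22]
yel 373 [347.3 237.4] [336 227  24  21]
yel 70 [397.7 255.8] [394 248   9  16]
yel 312 [380.9 262.2] [370 254  23  18]
grn 250 [352.8 266.4] [343 259  21  16]
grn 369 [389.6 281.1] [378 271  24  21]
blk 940 [402.3 232.8] [383 199  38  68]
blk 222 [328.8 264. ] [324 252  13  23]
```

View pics/t1.png

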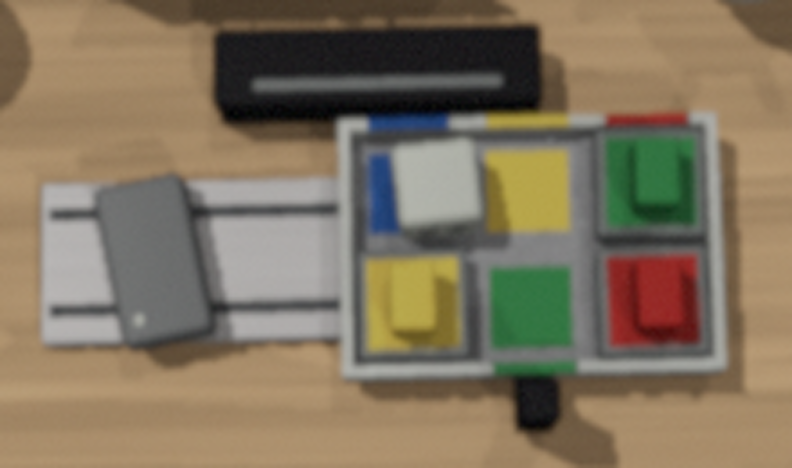

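View pics/s1.png

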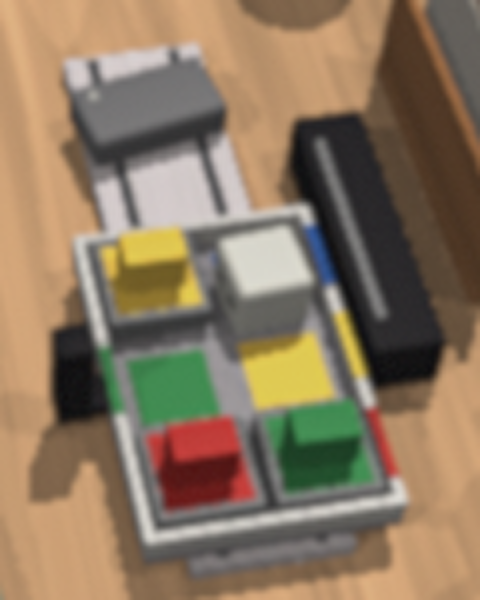

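```bash
python3 - <<'E'
from h import *
t=cam("top");s=cam("side")
f=lambda c:(c[0]/3.6+200-.4,c[1]/3.6+120-.4)
g=lambda c:(c[0]/4+310-.4,c[1]/4+170-.4)
for n,a,b in(("yel",(413,294),(153,246)),("red",(661,294),(203,440)),("grn",(659,171),(326,422)),("chg",(437,182),(265,264)),("bank",(154,259),(147,100)),("handle",(538,403),(75,347))):
    X=tri(t,f(a),s,g(b)); print(n,X.round(4), "reproj",(px(t,X)-f(a)).round(1),(px(s,X)-g(b)).round(1))
print("marks")
for u,v in(((345.8,172.7),(380.9,262.2)),((347,204.9),(352.8,266.4))):
    print(tri(t,u,s,v).round(4),plane(t,u,.026).round(4),plane(s,v,.026).round(4))
Y=plane(t,(345.8,172.7),.026)
# tray outer corners, wall top .044
for c in((338,115),(716,112),(727,371),(343,377)): print("cor",plane(t,f(c),.044).round(4))
# bank corners, catchall
for c in((97,187),(180,174),(213,325),(125,345)): print("bank",plane(t,f(c),.042).round(4))
for c in((392,145),(470,137),(480,220),(405,226)): print("chg",plane(t,f(c),.07).round(4))
m=cv2.inRange(t["hsv"],np.array((35,20,80)),np.array((75,110,255))); m[:240]=0;m[345:]=0;m[:,:370]=0;m[:,500:]=0
r=cv2.minAreaRect(np.argwhere(cv2.morphologyEx(m,cv2.MORPH_OPEN,np.ones((3,3))))[:,::-1].astype(np.float32))
for p in cv2.boxPoints(r): print("catch",p,plane(t,p,.024).round(4))
E
```

```text
yel [0.5939 0.0156 0.079 ] reproj [-0.   0.5] [ 0.5 -0.1]
red [ 0.5913 -0.1278  0.0782] reproj [-0.   0.2] [ 0.2 -0. ]
grn [ 0.6637 -0.1292  0.0793] reproj [-0.   0.2] [ 0.2 -0. ]
chg [6.629e-01 1.000e-04 6.460e-02] reproj [-0.   0.5] [ 0.5 -0.1]
bank [0.6253 0.1709 0.0407] reproj [-0.   0.5] [ 0.4 -0.1]
handle [ 0.5296 -0.0545  0.0839] reproj [ 0.  -0.1] [-0.1  0. ]
marks
[ 0.6654 -0.0548  0.025 ] [ 0.6659 -0.0548  0.026 ] [ 0.6641 -0.0555  0.026 ]
[ 0.5933 -0.0553  0.026 ] [ 0.5942 -0.0553  0.026 ] [ 0.5922 -0.0553  0.026 ]
cor [0.7114 0.0587 0.044 ]
cor [ 0.708  -0.1697  0.044 ]
cor [ 0.5502 -0.1698  0.044 ]
cor [0.5518 0.0585 0.044 ]
bank [0.6709 0.2048 0.042 ]
bank [0.6777 0.1547 0.042 ]
bank [0.5852 0.1357 0.042 ]
bank [0.5743 0.1883 0.042 ]
chg [0.6855 0.026  0.07  ]
chg [ 0.6893 -0.02    0.07  ]
chg [ 0.6394 -0.0246  0.07  ]
chg [0.6369 0.0194 0.07  ]
catch [378.41626 267.3027 ] [ 0.4568 -0.1192  0.024 ]
catch [479.93787 251.27298] [ 0.4863 -0.34    0.024 ]
catch [491.53247 324.7054 ] [ 0.3294 -0.3553  0.024 ]
catch [390.01086 340.73514] [ 0.3009 -0.1381  0.024 ]
```

>>> drive_tool([
  {"az":-0.158},
  {"az":-0.158},
  {"az":-0.158},
  {"az":-0.158},
  {"az":-0.158},
  {"az":-0.158},
])

```text
schema error: expected keys x, y, z, ax, ay, az, fingers
```

>>> drive_tool([
  {"x":-0.517,"y":-0.884,"z":0.15},
  {"x":-0.517,"y":-0.884,"z":0.15},
  {"x":-0.517,"y":-0.884,"z":0.15},
  {"x":-0.517,"y":-0.884,"z":0.15},
])

```text
schema error: expected keys x, y, z, ax, ay, az, fingers
```

```bash
cat >> h.py <<'E'
def go(x,y,z,yaw):
    "shift (units of 0.1 m, tool axes after the turn) and az to bring grasp point to x,y,z with tool y at angle yaw deg"
    o=get_obs(); M=R.from_rotvec(o["tool_rot"]).as_matrix(); a=np.degrees(np.arctan2(M[1,1],M[0,1]))
    c,s=np.cos(np.radians(yaw)),np.sin(np.radians(yaw)); N=np.array([[-s,c,0],[c,s,0],[0,0,-1]]).T
    g=o["ee_pos"]+M[:,2]*.155
    print("t",round(o["time_s"],2),"g",g.round(4),"yaw",a.round(2),"az",((a-yaw)/180).round(4),"shift",(N.T@(np.array([x,y,z])-g)*10).round(3),"tilt",M[:,2].round(3),"w",round(o["grip_width"],3),"gf",round(o["gripper_force"],1),"F",o["contact_force"].round(1))
E
python3 -c "
from h import *
go(.663,0,.145,96)"
```

```text
t 0.3 g [0.238  0.5777 0.2493] yaw 67.61 az -0.1577 shift [-3.623 -6.19   1.043] tilt [-0.    -0.001 -1.   ] w 1.0 gf 0.0 F [ 0.4  0.3 -0.3]
```

>>> drive_tool([
  {"x":0,"y":0,"z":0,"ax":0,"ay":0,"az":-0.158,"fingers":0},
  {"x":0,"y":0,"z":0,"ax":0,"ay":0,"az":-0.158,"fingers":0},
  {"x":0,"y":0,"z":0,"ax":0,"ay":0,"az":-0.158,"fingers":0},
  {"x":0,"y":0,"z":0,"ax":0,"ay":0,"az":-0.158,"fingers":0},
  {"x":0,"y":0,"z":0,"ax":0,"ay":0,"az":-0.158,"fingers":0},
])

```text
time_s: 0.72
ee_pos: [0.2381, 0.5778, 0.4046]
tool_rot: [0.173, -3.137, 0.0]
contact_force: [0.7, 0.6, 0.1]
grip_width: 0.995
gripper_force: 0.0
```

>>> drive_tool([
  {"x":-0.517,"y":-0.884,"z":0.15,"ax":0,"ay":0,"az":0,"fingers":0.18},
  {"x":-0.517,"y":-0.884,"z":0.15,"ax":0,"ay":0,"az":0,"fingers":0.18},
  {"x":-0.517,"y":-0.884,"z":0.15,"ax":0,"ay":0,"az":0,"fingers":0.18},
])

```text
time_s: 0.97
ee_pos: [0.3001, 0.493, 0.3887]
tool_rot: [-0.158, 3.138, -0.004]
contact_force: [0.7, -0.4, -0.6]
grip_width: 0.82
gripper_force: 0.0
```

```bash
python3 -c "
from h import *
go(.663,0,.145,96)"
```

```text
t 0.97 g [0.3002 0.4926 0.2337] yaw 95.78 az -0.0012 shift [-3.093 -5.278  0.887] tilt [ 0.    -0.002 -1.   ] w 0.82 gf 0.0 F [ 0.7 -0.4 -0.6]
```

>>> drive_tool([
  {"x":-0.515,"y":-0.88,"z":0.148,"ax":0,"ay":0,"az":0,"fingers":0.18},
  {"x":-0.515,"y":-0.88,"z":0.148,"ax":0,"ay":0,"az":0,"fingers":0.18},
  {"x":-0.515,"y":-0.88,"z":0.148,"ax":0,"ay":0,"az":0,"fingers":0.18},
])

```text
time_s: 1.22
ee_pos: [0.361, 0.4103, 0.3741]
tool_rot: [-0.156, 3.138, -0.003]
contact_force: [0.1, 0.2, -0.6]
grip_width: 0.818
gripper_force: 0.0
```

>>> drive_tool([
  {"x":-0.515,"y":-0.88,"z":0.148,"ax":0,"ay":0,"az":0,"fingers":0.18},
  {"x":-0.515,"y":-0.88,"z":0.148,"ax":0,"ay":0,"az":0,"fingers":0.18},
  {"x":-0.515,"y":-0.88,"z":0.148,"ax":0,"ay":0,"az":0,"fingers":0.18},
])

```text
time_s: 1.47
ee_pos: [0.4215, 0.3281, 0.3595]
tool_rot: [-0.156, 3.137, -0.003]
contact_force: [-0.2, 0.5, -0.5]
grip_width: 0.821
gripper_force: 0.0
```

>>> drive_tool([
  {"x":-0.515,"y":-0.88,"z":0.148,"ax":0,"ay":0,"az":0,"fingers":0.18},
  {"x":-0.515,"y":-0.88,"z":0.148,"ax":0,"ay":0,"az":0,"fingers":0.18},
  {"x":-0.515,"y":-0.88,"z":0.148,"ax":0,"ay":0,"az":0,"fingers":0.18},
])

```text
time_s: 1.72
ee_pos: [0.482, 0.2459, 0.3448]
tool_rot: [-0.156, 3.137, -0.002]
contact_force: [-0.8, 0.6, 0.0]
grip_width: 0.821
gripper_force: 0.0
```

>>> drive_tool([
  {"x":-0.515,"y":-0.88,"z":0.148,"ax":0,"ay":0,"az":0,"fingers":0.18},
  {"x":-0.515,"y":-0.88,"z":0.148,"ax":0,"ay":0,"az":0,"fingers":0.18},
  {"x":-0.515,"y":-0.88,"z":0.148,"ax":0,"ay":0,"az":0,"fingers":0.18},
])

```text
time_s: 1.97
ee_pos: [0.5426, 0.1636, 0.33]
tool_rot: [-0.156, 3.137, -0.002]
contact_force: [0.1, 0.1, 0.7]
grip_width: 0.816
gripper_force: 0.0
```

>>> drive_tool([
  {"x":-0.515,"y":-0.88,"z":0.148,"ax":0,"ay":0,"az":0,"fingers":0.18},
  {"x":-0.515,"y":-0.88,"z":0.148,"ax":0,"ay":0,"az":0,"fingers":0.18},
  {"x":-0.515,"y":-0.88,"z":0.148,"ax":0,"ay":0,"az":0,"fingers":0.18},
])

```text
time_s: 2.22
ee_pos: [0.6031, 0.0813, 0.3152]
tool_rot: [-0.155, 3.137, -0.002]
contact_force: [-0.5, -0.4, -0.9]
grip_width: 0.824
gripper_force: 0.0
```

>>> drive_tool([
  {"x":-0.515,"y":-0.88,"z":0.148,"ax":0,"ay":0,"az":0,"fingers":0.18},
  {"x":-0.515,"y":-0.88,"z":0.148,"ax":0,"ay":0,"az":0,"fingers":0.18},
  {"x":-0.515,"y":-0.88,"z":0.148,"ax":0,"ay":0,"az":0,"fingers":0.18},
  {"x":-0.515,"y":-0.88,"z":0.148,"ax":0,"ay":0,"az":0,"fingers":0.18},
])

```text
time_s: 2.55
ee_pos: [0.6633, -0.0013, 0.2999]
tool_rot: [-0.153, 3.138, -0.002]
contact_force: [-0.9, 0.5, -0.4]
grip_width: 0.818
gripper_force: 0.0
```

```bash
python3 -c "
from h import *
go(.663,0,.064,96)"
```

```text
t 2.55 g [ 0.6633 -0.0015  0.1449] yaw 95.57 az -0.0024 shift [0.002 0.015 0.809] tilt [ 0.    -0.001 -1.   ] w 0.818 gf 0.0 F [-0.9  0.5 -0.4]
```

Descend, grip, lift the charger.

>>> drive_tool([
  {"x":0,"y":0.015,"z":0.35,"ax":0,"ay":0,"az":0,"fingers":0.18},
  {"x":0,"y":0.015,"z":0.6,"ax":0,"ay":0,"az":0,"fingers":0.18},
  {"x":0,"y":0.015,"z":0.8,"ax":0,"ay":0,"az":0,"fingers":0.18},
  {"x":0,"y":0.015,"z":0.8,"ax":0,"ay":0,"az":0,"fingers":0.6},
  {"x":0,"y":0.015,"z":0.8,"ax":0,"ay":0,"az":0,"fingers":0.6},
  {"x":0,"y":0.015,"z":0.8,"ax":0,"ay":0,"az":0,"fingers":0.6},
  {"x":0,"y":0.015,"z":0.8,"ax":0,"ay":0,"az":0,"fingers":0.6},
  {"x":0,"y":0.015,"z":0.8,"ax":0,"ay":0,"az":0,"fingers":0.6},
])

```text
time_s: 3.22
ee_pos: [0.6624, 0.0046, 0.2231]
tool_rot: [-0.165, 3.134, -0.001]
contact_force: [-0.0, 0.3, -1.0]
grip_width: 0.571
gripper_force: 65.8
```

>>> drive_tool([
  {"x":0,"y":0,"z":-0.2,"ax":0,"ay":0,"az":0,"fingers":0.6},
  {"x":0,"y":0,"z":-0.5,"ax":0,"ay":0,"az":0,"fingers":0.6},
  {"x":0,"y":0,"z":-0.8,"ax":0,"ay":0,"az":0,"fingers":0.6},
])

```text
time_s: 3.47
ee_pos: [0.6611, 0.0045, 0.3017]
tool_rot: [0.165, -3.136, -0.0]
contact_force: [0.4, -0.0, -1.0]
grip_width: 0.57
gripper_force: 65.8
```

```bash
python3 -c "
from h import *
c=np.array([.393,-.238]); a=np.radians(7.6); Y=np.array([-np.sin(a),np.cos(a)])
p=c+.055*Y; print(p, c-.05*Y)
go(p[0],p[1],.12,97.6)"
```

```text
[ 0.3857259  -0.18348315] [ 0.39961282 -0.28756078]
t 3.47 g [0.6609 0.0046 0.1467] yaw 96.03 az -0.0087 shift [ 2.977 -1.5    0.267] tilt [-0.001  0.    -1.   ] w 0.57 gf 65.8 F [ 0.4 -0.  -1. ]
```

>>> drive_tool([
  {"x":0.3,"y":-0.15,"z":-0.1,"ax":0,"ay":0,"az":-0.009,"fingers":0.6},
  {"x":0.65,"y":-0.34,"z":-0.1,"ax":0,"ay":0,"az":-0.009,"fingers":0.6},
  {"x":0.98,"y":-0.52,"z":-0.1,"ax":0,"ay":0,"az":-0.009,"fingers":0.6},
])

```text
time_s: 3.72
ee_pos: [0.5693, -0.058, 0.3138]
tool_rot: [-0.212, 3.13, -0.003]
contact_force: [-0.3, -0.4, -0.6]
grip_width: 0.572
gripper_force: 66.0
```

>>> drive_tool([
  {"x":0.35,"y":-0.175,"z":0,"ax":0,"ay":0,"az":0,"fingers":0.6},
  {"x":0.7,"y":-0.35,"z":0,"ax":0,"ay":0,"az":0,"fingers":0.6},
  {"x":0.99,"y":-0.495,"z":0,"ax":0,"ay":0,"az":0,"fingers":0.6},
])

```text
time_s: 3.97
ee_pos: [0.4762, -0.1207, 0.312]
tool_rot: [-0.21, 3.133, -0.002]
contact_force: [-0.4, -0.8, -0.7]
grip_width: 0.572
gripper_force: 66.0
```

>>> drive_tool([
  {"x":0.35,"y":-0.175,"z":0,"ax":0,"ay":0,"az":0,"fingers":0.6},
  {"x":0.7,"y":-0.35,"z":0.1,"ax":0,"ay":0,"az":0,"fingers":0.6},
  {"x":0.99,"y":-0.495,"z":0.36,"ax":0,"ay":0,"az":0,"fingers":0.6},
  {"x":0.99,"y":-0.495,"z":0.36,"ax":0,"ay":0,"az":0,"fingers":0.6},
])

```text
time_s: 4.3
ee_pos: [0.3817, -0.1831, 0.2718]
tool_rot: [0.204, -3.13, -0.003]
contact_force: [-0.5, 1.4, -2.3]
grip_width: 0.571
gripper_force: 65.8
```

```bash
python3 -c "
from h import *
go(.3857,-.1835,.051,97.6)"
```

```text
t 4.3 g [ 0.3808 -0.1829  0.1168] yaw 97.45 az -0.0008 shift [-0.047 -0.013  0.658] tilt [-0.006  0.002 -1.   ] w 0.571 gf 65.8 F [-0.5  1.4 -2.3]
```

>>> drive_tool([
  {"x":-0.04,"y":0,"z":0.3,"ax":0,"ay":0,"az":0,"fingers":0.6},
  {"x":-0.04,"y":0,"z":0.5,"ax":0,"ay":0,"az":0,"fingers":0.6},
  {"x":-0.04,"y":0,"z":0.6,"ax":0,"ay":0,"az":0,"fingers":0.6},
  {"x":-0.04,"y":0,"z":0.65,"ax":0,"ay":0,"az":0,"fingers":0.6},
  {"x":-0.04,"y":0,"z":0.66,"ax":0,"ay":0,"az":0,"fingers":0.6},
])

```text
time_s: 4.72
ee_pos: [0.3907, -0.1815, 0.2088]
tool_rot: [0.21, -3.134, -0.001]
contact_force: [-0.0, -0.2, -0.7]
grip_width: 0.572
gripper_force: 66.0
```

```bash
python3 -c "
from h import *
go(.3857,-.1835,.051,97.6)"
```

```text
t 4.72 g [ 0.3906 -0.1814  0.0538] yaw 97.68 az 0.0004 shift [ 0.051 -0.014  0.028] tilt [-0.  0. -1.] w 0.572 gf 66.0 F [-0.  -0.2 -0.7]
```

>>> drive_tool([
  {"x":0.04,"y":0,"z":0.03,"ax":0,"ay":0,"az":0,"fingers":0.6},
  {"x":0.04,"y":0,"z":0.045,"ax":0,"ay":0,"az":0,"fingers":0.6},
  {"x":0.04,"y":0,"z":0.045,"ax":0,"ay":0,"az":0,"fingers":0.3},
  {"x":0.04,"y":0,"z":0.045,"ax":0,"ay":0,"az":0,"fingers":0.3},
  {"x":0.04,"y":0,"z":0.045,"ax":0,"ay":0,"az":0,"fingers":0.3},
])

```text
time_s: 5.13
ee_pos: [0.3869, -0.1824, 0.2051]
tool_rot: [-0.21, 3.133, -0.001]
contact_force: [-0.4, 1.1, 0.4]
grip_width: 0.699
gripper_force: 0.0
```

>>> drive_tool([
  {"x":0,"y":0,"z":-0.3,"ax":0,"ay":0,"az":0,"fingers":0.3},
  {"x":0,"y":0,"z":-0.65,"ax":0,"ay":0,"az":0,"fingers":0.3},
  {"x":0,"y":0,"z":-0.99,"ax":0,"ay":0,"az":0,"fingers":0.1},
])

```text
time_s: 5.38
ee_pos: [0.3862, -0.1819, 0.3044]
tool_rot: [0.21, -3.133, -0.002]
contact_force: [0.3, -0.7, -0.2]
grip_width: 0.82
gripper_force: 0.0
```

```bash
python3 - <<'E'
from h import *
t=cam("top")
m=cv2.inRange(t["hsv"],np.array((0,0,60)),np.array((180,60,140))); m[:160]=0;m[225:]=0;m[:,:212]=0;m[:,292:]=0
m=cv2.morphologyEx(m,cv2.MORPH_OPEN,np.ones((7,7)))
n,l,s,c=cv2.connectedComponentsWithStats(m)
for i in range(1,n):
    r=cv2.minAreaRect(np.argwhere(l==i)[:,::-1].astype(np.float32)); print(s[i],r, plane(t,r[0],.04).round(4))
crop(t,(200,120,520,360),2.4,"t2.png")
go(.627,.171,.145,101)
E
```

```text
[ 226  169   37   46 1269] ((243.97299194335938, 192.8378448486328), (47.67570495605469, 31.564603805541992), 80.53767395019531) [0.6235 0.1676 0.04  ]
t 5.43 g [ 0.39   -0.1844  0.157 ] yaw 97.69 az -0.0184 shift [-3.005  3.037  0.12 ] tilt [ 0.008 -0.006 -1.   ] w 0.89 gf 0.0 F [ 4.7 -2.   5.8]
```

View pics/t2.png

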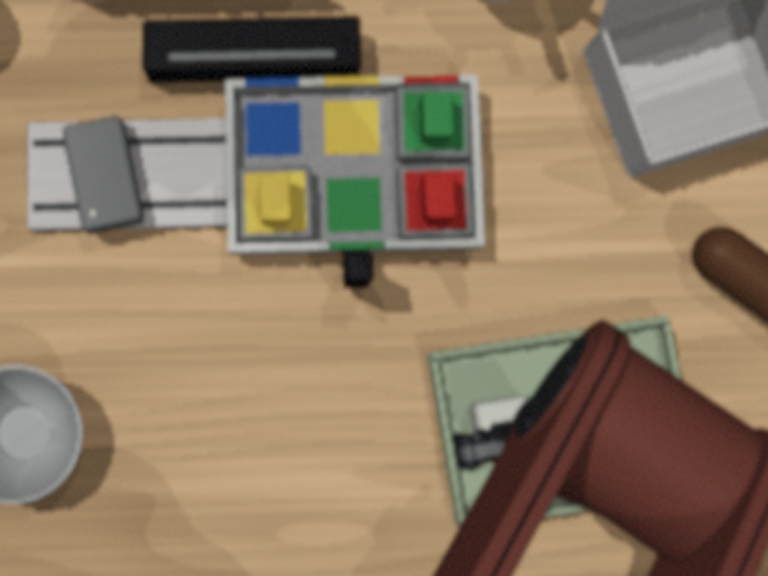

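>>> drive_tool([
  {"x":0,"y":0,"z":0,"ax":0,"ay":0,"az":-0.0128,"fingers":0.05},
])

```text
time_s: 5.52
ee_pos: [0.3882, -0.1833, 0.3081]
tool_rot: [-0.272, 3.122, -0.01]
contact_force: [0.5, 0.0, -0.4]
grip_width: 0.952
gripper_force: 0.0
```

>>> drive_tool([
  {"x":-0.25,"y":0.25,"z":0,"ax":0,"ay":0,"az":0,"fingers":0.05},
  {"x":-0.5,"y":0.5,"z":0,"ax":0,"ay":0,"az":0,"fingers":0.05},
  {"x":-0.75,"y":0.76,"z":0,"ax":0,"ay":0,"az":0,"fingers":0.05},
])

```text
time_s: 5.77
ee_pos: [0.448, -0.0939, 0.3042]
tool_rot: [-0.269, 3.128, -0.002]
contact_force: [1.0, -0.3, -0.7]
grip_width: 0.951
gripper_force: 0.0
```

>>> drive_tool([
  {"x":-0.25,"y":0.25,"z":0,"ax":0,"ay":0,"az":0,"fingers":0.05},
  {"x":-0.5,"y":0.5,"z":0,"ax":0,"ay":0,"az":0,"fingers":0.05},
  {"x":-0.75,"y":0.76,"z":0,"ax":0,"ay":0,"az":0,"fingers":0.05},
])

```text
time_s: 6.02
ee_pos: [0.5089, -0.0049, 0.3038]
tool_rot: [-0.273, 3.128, -0.001]
contact_force: [-0.5, -1.0, 0.3]
grip_width: 0.949
gripper_force: 0.0
```

>>> drive_tool([
  {"x":-0.25,"y":0.25,"z":0,"ax":0,"ay":0,"az":0,"fingers":0.05},
  {"x":-0.5,"y":0.5,"z":0,"ax":0,"ay":0,"az":0,"fingers":0.05},
  {"x":-0.75,"y":0.76,"z":0,"ax":0,"ay":0,"az":0,"fingers":0.05},
])

```text
time_s: 6.27
ee_pos: [0.5696, 0.0831, 0.3036]
tool_rot: [-0.273, 3.129, -0.0]
contact_force: [1.1, -0.8, 0.3]
grip_width: 0.947
gripper_force: 0.0
```

>>> drive_tool([
  {"x":-0.25,"y":0.25,"z":0,"ax":0,"ay":0,"az":0,"fingers":0.05},
  {"x":-0.5,"y":0.5,"z":0,"ax":0,"ay":0,"az":0,"fingers":0.05},
  {"x":-0.72,"y":0.72,"z":0,"ax":0,"ay":0,"az":0,"fingers":0.05},
  {"x":-0.72,"y":0.72,"z":0,"ax":0,"ay":0,"az":0,"fingers":0.05},
])

```text
time_s: 6.6
ee_pos: [0.6291, 0.1692, 0.3034]
tool_rot: [-0.278, 3.127, 0.003]
contact_force: [-0.4, -0.1, -0.1]
grip_width: 0.947
gripper_force: 0.0
```

```bash
python3 -c "
from h import *
go(.626,.170,.036,100)"
```

```text
t 6.6 g [0.6295 0.1695 0.1484] yaw 100.17 az 0.0009 shift [0.034 0.011 1.124] tilt [ 0.003  0.002 -1.   ] w 0.947 gf 0.0 F [-0.4 -0.1 -0.1]
```

>>> drive_tool([
  {"x":0.03,"y":0.01,"z":0.35,"ax":0,"ay":0,"az":0,"fingers":0.05},
  {"x":0.03,"y":0.01,"z":0.6,"ax":0,"ay":0,"az":0,"fingers":0.05},
])

```text
time_s: 6.77
ee_pos: [0.6244, 0.166, 0.2434]
tool_rot: [-0.275, 3.127, 0.0]
contact_force: [-0.7, -0.1, -1.5]
grip_width: 0.948
gripper_force: 0.0
```

>>> drive_tool([
  {"x":0,"y":0,"z":0.25,"ax":0,"ay":0,"az":0,"fingers":0.05},
  {"x":0,"y":0,"z":0.42,"ax":0,"ay":0,"az":0,"fingers":0.05},
  {"x":0,"y":0,"z":0.5,"ax":0,"ay":0,"az":0,"fingers":0.05},
  {"x":0,"y":0,"z":0.52,"ax":0,"ay":0,"az":0,"fingers":0.05},
  {"x":0,"y":0,"z":0.52,"ax":0,"ay":0,"az":0,"fingers":0.6},
  {"x":0,"y":0,"z":0.52,"ax":0,"ay":0,"az":0,"fingers":0.6},
  {"x":0,"y":0,"z":0.52,"ax":0,"ay":0,"az":0,"fingers":0.6},
  {"x":0,"y":0,"z":0.52,"ax":0,"ay":0,"az":0,"fingers":0.6},
  {"x":0,"y":0,"z":0.52,"ax":0,"ay":0,"az":0,"fingers":0.6},
])

```text
time_s: 7.52
ee_pos: [0.6251, 0.1653, 0.1937]
tool_rot: [-0.273, 3.126, 0.0]
contact_force: [0.0, 0.5, 6.6]
grip_width: 0.635
gripper_force: 67.2
```

```bash
python3 -c "
from h import *
go(.3996,-.2876,.15,97.6)"
```

```text
t 7.52 g [0.6257 0.1654 0.0387] yaw 99.97 az 0.0132 shift [ 2.84  -4.191 -1.113] tilt [ 0.004  0.001 -1.   ] w 0.635 gf 67.2 F [0.  0.5 6.6]
```

>>> drive_tool([
  {"x":0,"y":0,"z":-0.2,"ax":0,"ay":0,"az":0,"fingers":0.6},
  {"x":0,"y":0,"z":-0.5,"ax":0,"ay":0,"az":0,"fingers":0.6},
  {"x":0,"y":0,"z":-0.8,"ax":0,"ay":0,"az":0,"fingers":0.6},
  {"x":0,"y":0,"z":-1,"ax":0,"ay":0,"az":0.0132,"fingers":0.6},
  {"x":0,"y":0,"z":-1,"ax":0,"ay":0,"az":0.0132,"fingers":0.6},
])

```text
time_s: 7.93
ee_pos: [0.6259, 0.1654, 0.2974]
tool_rot: [-0.205, 3.125, 0.001]
contact_force: [2.5, 0.9, -1.5]
grip_width: 0.637
gripper_force: 66.4
```

>>> drive_tool([
  {"x":0.18,"y":-0.27,"z":-0.1,"ax":0,"ay":0,"az":0,"fingers":0.6},
  {"x":0.37,"y":-0.54,"z":-0.1,"ax":0,"ay":0,"az":0,"fingers":0.6},
  {"x":0.568,"y":-0.838,"z":-0.1,"ax":0,"ay":0,"az":0,"fingers":0.6},
])

```text
time_s: 8.18
ee_pos: [0.5777, 0.0744, 0.3]
tool_rot: [0.213, -3.133, -0.0]
contact_force: [1.5, -0.9, -2.3]
grip_width: 0.641
gripper_force: 66.2
```

>>> drive_tool([
  {"x":0.18,"y":-0.27,"z":0,"ax":0,"ay":0,"az":0,"fingers":0.6},
  {"x":0.37,"y":-0.54,"z":0,"ax":0,"ay":0,"az":0,"fingers":0.6},
  {"x":0.568,"y":-0.838,"z":0,"ax":0,"ay":0,"az":0,"fingers":0.6},
])

```text
time_s: 8.43
ee_pos: [0.5319, -0.0168, 0.2994]
tool_rot: [0.211, -3.132, -0.001]
contact_force: [0.5, -1.5, -1.6]
grip_width: 0.638
gripper_force: 66.2
```

>>> drive_tool([
  {"x":0.18,"y":-0.27,"z":0,"ax":0,"ay":0,"az":0,"fingers":0.6},
  {"x":0.37,"y":-0.54,"z":0,"ax":0,"ay":0,"az":0,"fingers":0.6},
  {"x":0.568,"y":-0.838,"z":0,"ax":0,"ay":0,"az":0,"fingers":0.6},
])

```text
time_s: 8.68
ee_pos: [0.4867, -0.1072, 0.2996]
tool_rot: [0.21, -3.132, -0.002]
contact_force: [0.6, 0.0, -3.1]
grip_width: 0.641
gripper_force: 66.2
```

>>> drive_tool([
  {"x":0.18,"y":-0.27,"z":0,"ax":0,"ay":0,"az":0,"fingers":0.6},
  {"x":0.37,"y":-0.54,"z":0,"ax":0,"ay":0,"az":0,"fingers":0.6},
  {"x":0.568,"y":-0.838,"z":0,"ax":0,"ay":0,"az":0,"fingers":0.6},
])

```text
time_s: 8.93
ee_pos: [0.4415, -0.1977, 0.2996]
tool_rot: [0.21, -3.133, -0.002]
contact_force: [0.4, 0.3, -2.2]
grip_width: 0.639
gripper_force: 66.2
```

>>> drive_tool([
  {"x":0.18,"y":-0.27,"z":0,"ax":0,"ay":0,"az":0,"fingers":0.6},
  {"x":0.37,"y":-0.54,"z":0,"ax":0,"ay":0,"az":0,"fingers":0.6},
  {"x":0.55,"y":-0.8,"z":0,"ax":0,"ay":0,"az":0,"fingers":0.6},
  {"x":0.568,"y":-0.838,"z":0,"ax":0,"ay":0,"az":0,"fingers":0.6},
  {"x":0.568,"y":-0.838,"z":0,"ax":0,"ay":0,"az":0,"fingers":0.6},
])

```text
time_s: 9.35
ee_pos: [0.3966, -0.2889, 0.2999]
tool_rot: [0.203, -3.134, -0.002]
contact_force: [-0.4, 0.4, -2.7]
grip_width: 0.642
gripper_force: 66.2
```

```bash
python3 -c "
from h import *
go(.3996,-.2876,.035,97.6)
t=cam('top');crop(t,(360,230,520,360),4,'t3.png')"
```

```text
t 9.35 g [ 0.3963 -0.2887  0.1449] yaw 97.43 az -0.0009 shift [-0.034  0.006  1.099] tilt [-0.002  0.001 -1.   ] w 0.642 gf 66.2 F [-0.4  0.4 -2.7]
```

View pics/t3.png

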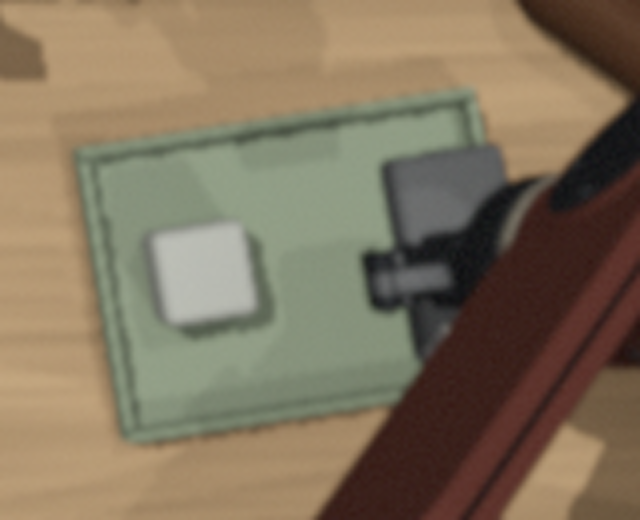

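>>> drive_tool([
  {"x":-0.03,"y":0.04,"z":0.35,"ax":0,"ay":0,"az":0,"fingers":0.6},
  {"x":-0.03,"y":0.04,"z":0.7,"ax":0,"ay":0,"az":0,"fingers":0.6},
  {"x":-0.03,"y":0.04,"z":0.85,"ax":0,"ay":0,"az":0,"fingers":0.6},
  {"x":-0.03,"y":0.04,"z":0.95,"ax":0,"ay":0,"az":0,"fingers":0.6},
  {"x":-0.03,"y":0.04,"z":1,"ax":0,"ay":0,"az":0,"fingers":0.6},
  {"x":-0.03,"y":0.04,"z":1,"ax":0,"ay":0,"az":0,"fingers":0.6},
])

```text
time_s: 9.9
ee_pos: [0.4005, -0.2823, 0.2005]
tool_rot: [0.21, -3.133, -0.002]
contact_force: [-0.5, 0.2, -2.5]
grip_width: 0.643
gripper_force: 66.1
```

```bash
python3 -c "
from h import *
go(.3996,-.2836,.033,97.6)"
```

```text
t 9.9 g [ 0.4004 -0.2821  0.0455] yaw 97.68 az 0.0004 shift [ 0.01  -0.014  0.125] tilt [-0.001  0.001 -1.   ] w 0.643 gf 66.1 F [-0.5  0.2 -2.5]
```

Lower onto the floor, open a little, rise.

>>> drive_tool([
  {"x":0,"y":0,"z":0.06,"ax":0,"ay":0,"az":0,"fingers":0.6},
  {"x":0,"y":0,"z":0.1,"ax":0,"ay":0,"az":0,"fingers":0.6},
  {"x":0,"y":0,"z":0.13,"ax":0,"ay":0,"az":0,"fingers":0.6},
  {"x":0,"y":0,"z":0.13,"ax":0,"ay":0,"az":0,"fingers":0.27},
  {"x":0,"y":0,"z":0.13,"ax":0,"ay":0,"az":0,"fingers":0.27},
  {"x":0,"y":0,"z":0.13,"ax":0,"ay":0,"az":0,"fingers":0.27},
  {"x":0,"y":0,"z":-0.2,"ax":0,"ay":0,"az":0,"fingers":0.27},
  {"x":0,"y":0,"z":-0.6,"ax":0,"ay":0,"az":0,"fingers":0.27},
  {"x":0,"y":0,"z":-0.9,"ax":0,"ay":0,"az":0,"fingers":0.27},
])

```text
time_s: 10.65
ee_pos: [0.4005, -0.2836, 0.294]
tool_rot: [-0.208, 3.134, -0.002]
contact_force: [1.3, -2.1, 0.8]
grip_width: 0.733
gripper_force: 0.0
```

```bash
python3 -c "
from h import *
go(.6637,-.1292,.145,90.8)"
```

```text
t 10.65 g [ 0.4007 -0.2837  0.139 ] yaw 97.59 az 0.0377 shift [-2.652  1.508 -0.06 ] tilt [ 0.001 -0.001 -1.   ] w 0.733 gf 0.0 F [ 1.3 -2.1  0.8]
```

>>> drive_tool([
  {"x":0,"y":0,"z":0,"ax":0,"ay":0,"az":0.0466,"fingers":0.4},
  {"x":0,"y":0,"z":-0.1,"ax":0,"ay":0,"az":0.0466,"fingers":0.4},
])

```text
time_s: 10.82
ee_pos: [0.4005, -0.2836, 0.3031]
tool_rot: [0.03, 3.139, -0.003]
contact_force: [-0.6, 0.3, -0.9]
grip_width: 0.598
gripper_force: 0.0
```

>>> drive_tool([
  {"x":-0.3,"y":0.17,"z":0,"ax":0,"ay":0,"az":0,"fingers":0.4},
  {"x":-0.6,"y":0.34,"z":0,"ax":0,"ay":0,"az":0,"fingers":0.4},
  {"x":-0.87,"y":0.52,"z":0,"ax":0,"ay":0,"az":0,"fingers":0.4},
])

```text
time_s: 11.07
ee_pos: [0.4888, -0.2323, 0.3018]
tool_rot: [0.021, 3.141, -0.0]
contact_force: [-0.3, -0.2, -0.0]
grip_width: 0.597
gripper_force: 0.0
```

>>> drive_tool([
  {"x":-0.3,"y":0.17,"z":0,"ax":0,"ay":0,"az":0,"fingers":0.4},
  {"x":-0.6,"y":0.34,"z":0,"ax":0,"ay":0,"az":0,"fingers":0.4},
  {"x":-0.87,"y":0.52,"z":0,"ax":0,"ay":0,"az":0,"fingers":0.4},
])

```text
time_s: 11.32
ee_pos: [0.577, -0.1807, 0.3011]
tool_rot: [-0.018, -3.141, -0.001]
contact_force: [-0.1, -0.2, 0.6]
grip_width: 0.598
gripper_force: 0.0
```

>>> drive_tool([
  {"x":-0.3,"y":0.17,"z":0,"ax":0,"ay":0,"az":0,"fingers":0.4},
  {"x":-0.6,"y":0.34,"z":0,"ax":0,"ay":0,"az":0,"fingers":0.4},
  {"x":-0.87,"y":0.52,"z":0,"ax":0,"ay":0,"az":0,"fingers":0.4},
  {"x":-0.87,"y":0.52,"z":0,"ax":0,"ay":0,"az":0,"fingers":0.4},
])

```text
time_s: 11.65
ee_pos: [0.6666, -0.1274, 0.3007]
tool_rot: [0.013, 3.14, 0.003]
contact_force: [0.5, 0.2, 0.8]
grip_width: 0.597
gripper_force: 0.0
```

```bash
python3 -c "
from h import *
go(.6637,-.1292,.070,89.2)"
```

```text
t 11.65 g [ 0.6668 -0.1271  0.1457] yaw 89.53 az 0.0018 shift [ 0.031 -0.021  0.757] tilt [ 0.001  0.002 -1.   ] w 0.597 gf 0.0 F [0.5 0.2 0.8]
```

>>> drive_tool([
  {"x":0.025,"y":-0.015,"z":0.3,"ax":0,"ay":0,"az":0.0018,"fingers":0.4},
  {"x":0.025,"y":-0.015,"z":0.55,"ax":0,"ay":0,"az":0.0018,"fingers":0.4},
  {"x":0.025,"y":-0.015,"z":0.7,"ax":0,"ay":0,"az":0.0018,"fingers":0.4},
  {"x":0.025,"y":-0.015,"z":0.74,"ax":0,"ay":0,"az":0.0018,"fingers":0.4},
  {"x":0.025,"y":-0.015,"z":0.74,"ax":0,"ay":0,"az":0.0018,"fingers":0.4},
  {"x":0.025,"y":-0.015,"z":0.74,"ax":0,"ay":0,"az":0.0018,"fingers":0.85},
  {"x":0.025,"y":-0.015,"z":0.74,"ax":0,"ay":0,"az":0.0018,"fingers":0.85},
  {"x":0.025,"y":-0.015,"z":0.74,"ax":0,"ay":0,"az":0.0018,"fingers":0.85},
  {"x":0.025,"y":-0.015,"z":0.74,"ax":0,"ay":0,"az":0.0018,"fingers":0.85},
  {"x":0.025,"y":-0.015,"z":0.74,"ax":0,"ay":0,"az":0.0018,"fingers":0.85},
])

```text
time_s: 12.48
ee_pos: [0.6619, -0.1308, 0.2301]
tool_rot: [0.029, 3.138, 0.004]
contact_force: [-1.1, 6.7, 3.8]
grip_width: 0.293
gripper_force: 60.5
```

```bash
python3 -c "
from h import *
go(.6655,-.0555,.071,89.2)"
```

```text
t 12.48 g [ 0.6624 -0.1305  0.0751] yaw 88.94 az -0.0014 shift [-0.021  0.75   0.041] tilt [ 0.003  0.002 -1.   ] w 0.293 gf 60.5 F [-1.1  6.7  3.8]
```

>>> drive_tool([
  {"x":0,"y":0.1,"z":0,"ax":0,"ay":0,"az":0,"fingers":0.85},
  {"x":0,"y":0.25,"z":0,"ax":0,"ay":0,"az":0,"fingers":0.85},
  {"x":-0.01,"y":0.42,"z":0,"ax":0,"ay":0,"az":0,"fingers":0.85},
  {"x":-0.01,"y":0.6,"z":0,"ax":0,"ay":0,"az":0,"fingers":0.85},
  {"x":-0.01,"y":0.7,"z":0,"ax":0,"ay":0,"az":0,"fingers":0.85},
  {"x":-0.01,"y":0.75,"z":0,"ax":0,"ay":0,"az":0,"fingers":0.85},
  {"x":-0.01,"y":0.75,"z":0,"ax":0,"ay":0,"az":0,"fingers":0.85},
])

```text
time_s: 13.07
ee_pos: [0.6644, -0.0553, 0.2299]
tool_rot: [0.027, 3.138, -0.001]
contact_force: [-0.3, 0.4, 5.3]
grip_width: 0.294
gripper_force: 60.8
```

```bash
python3 - <<'E'
from h import *
go(.5937,-.0545,.075,89.2)
t=cam("top");s=cam("side");crop(s,(310,170,430,320),4,"s4.png")
E
```

```text
t 13.07 g [ 0.665  -0.0554  0.0749] yaw 89.0 az -0.0011 shift [ 0.713 -0.001 -0.001] tilt [ 0.004 -0.001 -1.   ] w 0.294 gf 60.8 F [-0.3  0.4  5.3]
```

View pics/s4.png

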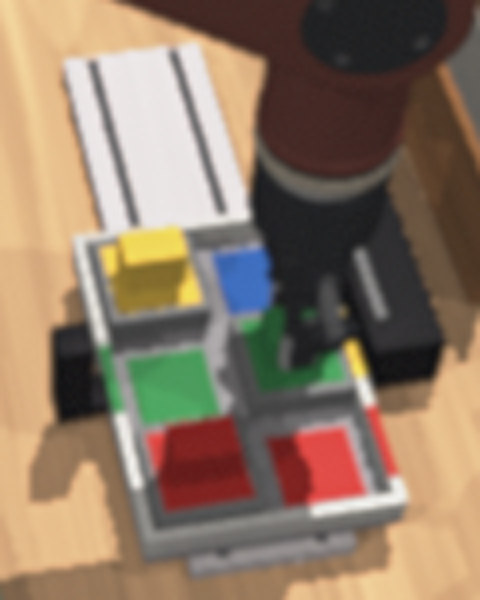

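>>> drive_tool([
  {"x":0.1,"y":-0.01,"z":0,"ax":0,"ay":0,"az":0,"fingers":0.85},
  {"x":0.25,"y":-0.01,"z":0,"ax":0,"ay":0,"az":0,"fingers":0.85},
  {"x":0.42,"y":-0.01,"z":0,"ax":0,"ay":0,"az":0,"fingers":0.85},
  {"x":0.58,"y":-0.01,"z":0,"ax":0,"ay":0,"az":0,"fingers":0.85},
  {"x":0.67,"y":-0.01,"z":0,"ax":0,"ay":0,"az":0,"fingers":0.85},
  {"x":0.71,"y":-0.01,"z":0,"ax":0,"ay":0,"az":0,"fingers":0.85},
  {"x":0.71,"y":-0.01,"z":0,"ax":0,"ay":0,"az":0,"fingers":0.85},
])

```text
time_s: 13.75
ee_pos: [0.5926, -0.0563, 0.2299]
tool_rot: [0.03, 3.138, -0.002]
contact_force: [-1.5, 0.3, 6.9]
grip_width: 0.291
gripper_force: 60.9
```

>>> drive_tool([
  {"x":0,"y":0,"z":0,"ax":0,"ay":0,"az":0,"fingers":0.45},
  {"x":0,"y":0,"z":0,"ax":0,"ay":0,"az":0,"fingers":0.45},
  {"x":0,"y":0,"z":0,"ax":0,"ay":0,"az":0,"fingers":0.45},
  {"x":0,"y":0,"z":-0.3,"ax":0,"ay":0,"az":0,"fingers":0.45},
  {"x":0,"y":0,"z":-0.6,"ax":0,"ay":0,"az":0,"fingers":0.45},
  {"x":0,"y":0,"z":-0.6,"ax":0,"ay":0,"az":0,"fingers":0.45},
])

```text
time_s: 14.25
ee_pos: [0.5947, -0.0572, 0.2935]
tool_rot: [0.03, 3.132, -0.003]
contact_force: [1.5, -0.4, 2.5]
grip_width: 0.549
gripper_force: 0.0
```

```bash
python3 - <<'E'
from h import *
go(.5913,-.1275,.072,89.2)
E
```

```text
t 14.25 g [ 0.5961 -0.0576  0.1385] yaw 88.9 az -0.0017 shift [ 0.038 -0.7    0.665] tilt [ 0.009 -0.002 -1.   ] w 0.549 gf 0.0 F [ 1.5 -0.4  2.5]
```

>>> drive_tool([
  {"x":0.02,"y":-0.35,"z":0,"ax":0,"ay":0,"az":0,"fingers":0.42},
  {"x":0.03,"y":-0.7,"z":0,"ax":0,"ay":0,"az":0,"fingers":0.42},
  {"x":0.03,"y":-0.7,"z":0,"ax":0,"ay":0,"az":0,"fingers":0.42},
  {"x":0.03,"y":-0.7,"z":0.3,"ax":0,"ay":0,"az":0,"fingers":0.42},
  {"x":0.03,"y":-0.7,"z":0.52,"ax":0,"ay":0,"az":0,"fingers":0.42},
  {"x":0.03,"y":-0.7,"z":0.62,"ax":0,"ay":0,"az":0,"fingers":0.42},
  {"x":0.03,"y":-0.7,"z":0.64,"ax":0,"ay":0,"az":0,"fingers":0.42},
  {"x":0.03,"y":-0.7,"z":0.64,"ax":0,"ay":0,"az":0,"fingers":0.85},
  {"x":0.03,"y":-0.7,"z":0.64,"ax":0,"ay":0,"az":0,"fingers":0.85},
  {"x":0.03,"y":-0.7,"z":0.64,"ax":0,"ay":0,"az":0,"fingers":0.85},
  {"x":0.03,"y":-0.7,"z":0.64,"ax":0,"ay":0,"az":0,"fingers":0.85},
  {"x":0.03,"y":-0.7,"z":0.64,"ax":0,"ay":0,"az":0,"fingers":0.85},
])

```text
time_s: 15.25
ee_pos: [0.5886, -0.127, 0.2246]
tool_rot: [0.03, 3.139, -0.001]
contact_force: [0.6, 0.5, 1.5]
grip_width: 0.294
gripper_force: 60.4
```

```bash
python3 - <<'E'
from h import *
go(.6645,-.1275,.072,89.2)
E
```

```text
t 15.25 g [ 0.5889 -0.1271  0.0696] yaw 88.89 az -0.0017 shift [-0.756  0.006 -0.024] tilt [ 0.002 -0.001 -1.   ] w 0.294 gf 60.4 F [0.6 0.5 1.5]
```

>>> drive_tool([
  {"x":-0.1,"y":0,"z":0,"ax":0,"ay":0,"az":0,"fingers":0.85},
  {"x":-0.25,"y":0,"z":0,"ax":0,"ay":0,"az":0,"fingers":0.85},
  {"x":-0.42,"y":0,"z":0,"ax":0,"ay":0,"az":0,"fingers":0.85},
  {"x":-0.6,"y":0,"z":0,"ax":0,"ay":0,"az":0,"fingers":0.85},
  {"x":-0.69,"y":0,"z":0,"ax":0,"ay":0,"az":0,"fingers":0.85},
  {"x":-0.73,"y":0,"z":0,"ax":0,"ay":0,"az":0,"fingers":0.85},
  {"x":-0.73,"y":0,"z":0,"ax":0,"ay":0,"az":0,"fingers":0.85},
])

```text
time_s: 15.83
ee_pos: [0.6621, -0.1285, 0.2246]
tool_rot: [0.03, 3.139, -0.001]
contact_force: [0.0, 0.5, 3.7]
grip_width: 0.292
gripper_force: 60.8
```

>>> drive_tool([
  {"x":0,"y":0,"z":0,"ax":0,"ay":0,"az":0,"fingers":0.45},
  {"x":0,"y":0,"z":0,"ax":0,"ay":0,"az":0,"fingers":0.45},
  {"x":0,"y":0,"z":0,"ax":0,"ay":0,"az":0,"fingers":0.45},
  {"x":0,"y":0,"z":-0.3,"ax":0,"ay":0,"az":0,"fingers":0.45},
  {"x":0,"y":0,"z":-0.7,"ax":0,"ay":0,"az":0,"fingers":0.45},
  {"x":0,"y":0,"z":-0.7,"ax":0,"ay":0,"az":0,"fingers":0.45},
])

```text
time_s: 16.33
ee_pos: [0.6631, -0.1291, 0.3019]
tool_rot: [0.03, 3.13, -0.005]
contact_force: [1.5, -0.9, 3.1]
grip_width: 0.549
gripper_force: 0.0
```

```bash
python3 - <<'E'
from h import *
go(.594,.0156,.072,89.2)
t=cam("top");s=cam("side")
crop(s,(310,170,430,320),4,"s5.png")
E
```

```text
t 16.33 g [ 0.6648 -0.1297  0.1469] yaw 88.89 az -0.0017 shift [0.728 1.443 0.749] tilt [ 0.011 -0.004 -1.   ] w 0.549 gf 0.0 F [ 1.5 -0.9  3.1]
```

View pics/s5.png

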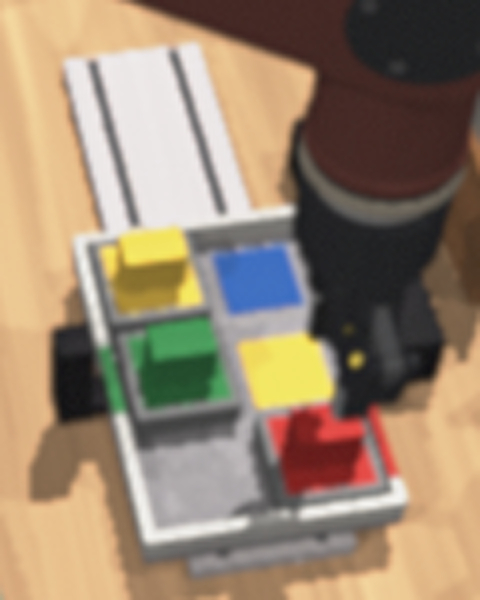

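>>> drive_tool([
  {"x":0.18,"y":0.36,"z":0,"ax":0,"ay":0,"az":0,"fingers":0.42},
  {"x":0.36,"y":0.72,"z":0,"ax":0,"ay":0,"az":0,"fingers":0.42},
])

```text
time_s: 16.6
ee_pos: [0.6255, -0.0566, 0.2918]
tool_rot: [-0.036, -3.14, -0.0]
contact_force: [-0.2, 1.0, 0.0]
grip_width: 0.579
gripper_force: 0.0
```

>>> drive_tool([
  {"x":0.18,"y":0.36,"z":0,"ax":0,"ay":0,"az":0,"fingers":0.42},
  {"x":0.36,"y":0.72,"z":0,"ax":0,"ay":0,"az":0,"fingers":0.42},
  {"x":0.36,"y":0.72,"z":0,"ax":0,"ay":0,"az":0,"fingers":0.42},
])

```text
time_s: 16.85
ee_pos: [0.588, 0.0224, 0.2909]
tool_rot: [-0.024, -3.135, -0.005]
contact_force: [0.2, -0.9, 0.2]
grip_width: 0.582
gripper_force: 0.0
```

```bash
python3 - <<'E'
from h import *
go(.594,.0156,.072,89.2)
E
```

```text
t 16.85 g [0.587  0.0229 0.1359] yaw 89.12 az -0.0004 shift [-0.071 -0.072  0.639] tilt [-0.007  0.003 -1.   ] w 0.582 gf 0.0 F [ 0.2 -0.9  0.2]
```

>>> drive_tool([
  {"x":-0.02,"y":0,"z":0,"ax":0,"ay":0,"az":0,"fingers":0.42},
  {"x":-0.02,"y":0,"z":0.3,"ax":0,"ay":0,"az":0,"fingers":0.42},
])

```text
time_s: 17.02
ee_pos: [0.5966, 0.0168, 0.2687]
tool_rot: [0.028, 3.131, -0.002]
contact_force: [2.0, -0.7, 0.8]
grip_width: 0.582
gripper_force: 0.0
```

>>> drive_tool([
  {"x":0,"y":0,"z":0,"ax":0,"ay":0,"az":0,"fingers":0.42},
  {"x":0,"y":0,"z":0,"ax":0,"ay":0,"az":0,"fingers":0.42},
])

```text
time_s: 17.18
ee_pos: [0.593, 0.0161, 0.261]
tool_rot: [-0.032, -3.136, -0.0]
contact_force: [-0.6, -0.4, -0.5]
grip_width: 0.581
gripper_force: 0.0
```

```bash
python3 - <<'E'
from h import *
go(.594,.0156,.072,89.2)
E
```

```text
t 17.18 g [0.5921 0.0161 0.106 ] yaw 88.82 az -0.0021 shift [-0.019 -0.005  0.34 ] tilt [-0.005  0.    -1.   ] w 0.581 gf 0.0 F [-0.6 -0.4 -0.5]
```

>>> drive_tool([
  {"x":0,"y":0,"z":0.2,"ax":0,"ay":0,"az":0,"fingers":0.42},
  {"x":0,"y":0,"z":0.3,"ax":0,"ay":0,"az":0,"fingers":0.42},
  {"x":0,"y":0,"z":0.33,"ax":0,"ay":0,"az":0,"fingers":0.42},
  {"x":0,"y":0,"z":0.33,"ax":0,"ay":0,"az":0,"fingers":0.85},
  {"x":0,"y":0,"z":0.33,"ax":0,"ay":0,"az":0,"fingers":0.85},
  {"x":0,"y":0,"z":0.33,"ax":0,"ay":0,"az":0,"fingers":0.85},
  {"x":0,"y":0,"z":0.33,"ax":0,"ay":0,"az":0,"fingers":0.85},
  {"x":0,"y":0,"z":0.33,"ax":0,"ay":0,"az":0,"fingers":0.85},
])

```text
time_s: 17.85
ee_pos: [0.5941, 0.0169, 0.2311]
tool_rot: [0.03, 3.141, -0.0]
contact_force: [1.1, -0.8, 1.0]
grip_width: 0.293
gripper_force: 60.2
```

```bash
python3 - <<'E'
from h import *
go(.6665,.0165,.072,89.2)
E
```

```text
t 17.85 g [0.5942 0.0169 0.0761] yaw 88.89 az -0.0017 shift [-0.723  0.006  0.041] tilt [ 0.001 -0.    -1.   ] w 0.293 gf 60.2 F [ 1.1 -0.8  1. ]
```

>>> drive_tool([
  {"x":-0.1,"y":0,"z":0,"ax":0,"ay":0,"az":0,"fingers":0.85},
  {"x":-0.25,"y":0,"z":0,"ax":0,"ay":0,"az":0,"fingers":0.85},
  {"x":-0.42,"y":0,"z":0,"ax":0,"ay":0,"az":0,"fingers":0.85},
  {"x":-0.6,"y":0,"z":0,"ax":0,"ay":0,"az":0,"fingers":0.85},
  {"x":-0.68,"y":0,"z":0,"ax":0,"ay":0,"az":0,"fingers":0.85},
  {"x":-0.72,"y":0,"z":0,"ax":0,"ay":0,"az":0,"fingers":0.85},
  {"x":-0.72,"y":0,"z":0,"ax":0,"ay":0,"az":0,"fingers":0.85},
])

```text
time_s: 18.43
ee_pos: [0.6665, 0.0155, 0.2311]
tool_rot: [0.03, 3.14, -0.0]
contact_force: [1.5, 0.5, 3.4]
grip_width: 0.288
gripper_force: 60.6
```

```bash
python3 - <<'E'
from h import *
go(.6655,-.0560,.072,89.2)
E
```

```text
t 18.43 g [0.6667 0.0155 0.0761] yaw 88.89 az -0.0017 shift [ 0.002 -0.715  0.041] tilt [ 0.001 -0.    -1.   ] w 0.288 gf 60.6 F [1.5 0.5 3.4]
```

>>> drive_tool([
  {"x":0,"y":-0.1,"z":0,"ax":0,"ay":0,"az":0,"fingers":0.85},
  {"x":0,"y":-0.25,"z":0,"ax":0,"ay":0,"az":0,"fingers":0.85},
  {"x":0,"y":-0.42,"z":0,"ax":0,"ay":0,"az":0,"fingers":0.85},
  {"x":0,"y":-0.6,"z":0,"ax":0,"ay":0,"az":0,"fingers":0.85},
  {"x":0,"y":-0.68,"z":0,"ax":0,"ay":0,"az":0,"fingers":0.85},
  {"x":0,"y":-0.715,"z":0,"ax":0,"ay":0,"az":0,"fingers":0.85},
  {"x":0,"y":-0.715,"z":0,"ax":0,"ay":0,"az":0,"fingers":0.85},
])

```text
time_s: 19.02
ee_pos: [0.6642, -0.0578, 0.231]
tool_rot: [0.034, 3.141, -0.001]
contact_force: [-0.2, -0.3, 5.5]
grip_width: 0.291
gripper_force: 60.9
```

>>> drive_tool([
  {"x":0,"y":0,"z":0,"ax":0,"ay":0,"az":0,"fingers":0.45},
  {"x":0,"y":0,"z":0,"ax":0,"ay":0,"az":0,"fingers":0.45},
  {"x":0,"y":0,"z":0,"ax":0,"ay":0,"az":0,"fingers":0.45},
  {"x":0,"y":0,"z":-0.3,"ax":0,"ay":0,"az":0,"fingers":0.45},
  {"x":0,"y":0,"z":-0.7,"ax":0,"ay":0,"az":0,"fingers":0.45},
  {"x":0,"y":0,"z":-0.7,"ax":0,"ay":0,"az":0,"fingers":0.45},
])

```text
time_s: 19.52
ee_pos: [0.6668, -0.0559, 0.3085]
tool_rot: [0.029, 3.13, -0.003]
contact_force: [1.5, -0.5, 1.7]
grip_width: 0.552
gripper_force: 0.0
```

>>> drive_tool([
  {"x":0.35,"y":0.1,"z":0,"ax":0,"ay":0,"az":0,"fingers":0.45},
  {"x":0.7,"y":0.2,"z":0,"ax":0,"ay":0,"az":0,"fingers":0.45},
  {"x":1,"y":0.3,"z":0,"ax":0,"ay":0,"az":0,"fingers":0.45},
])

```text
time_s: 19.77
ee_pos: [0.5633, -0.0234, 0.2994]
tool_rot: [-0.03, -3.14, -0.0]
contact_force: [-0.2, 0.8, 0.1]
grip_width: 0.55
gripper_force: 0.0
```

>>> drive_tool([
  {"x":0.35,"y":0.1,"z":0,"ax":0,"ay":0,"az":0,"fingers":0.45},
  {"x":0.7,"y":0.2,"z":0,"ax":0,"ay":0,"az":0,"fingers":0.45},
  {"x":1,"y":0.3,"z":0,"ax":0,"ay":0,"az":0,"fingers":0.45},
  {"x":1,"y":0.3,"z":0,"ax":0,"ay":0,"az":0,"fingers":0.45},
])

```text
time_s: 20.1
ee_pos: [0.4603, 0.01, 0.298]
tool_rot: [-0.027, -3.135, -0.002]
contact_force: [-0.1, 0.3, -0.4]
grip_width: 0.55
gripper_force: 0.0
```

```bash
python3 - <<'E'
from h import *
go(.5296,-.0545,.072,89.2)
t=cam("top");crop(t,(200,120,520,360),2.5,"t6.png")
s=cam("side");crop(s,(220,170,440,420),2.4,"s6.png")
E
```

```text
t 20.1 g [0.4592 0.0103 0.143 ] yaw 89.0 az -0.0011 shift [-0.713 -0.638  0.71 ] tilt [-0.007  0.001 -1.   ] w 0.55 gf 0.0 F [-0.1  0.3 -0.4]
```

View pics/t6.png

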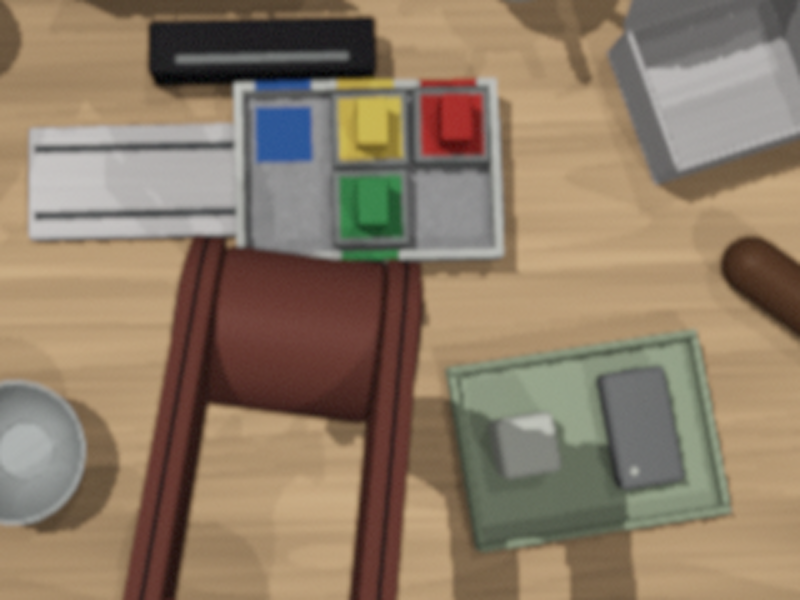

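View pics/s6.png

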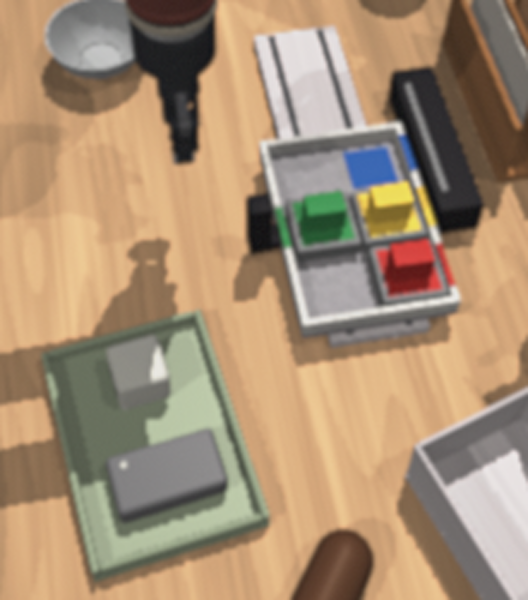

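>>> drive_tool([
  {"x":-0.23,"y":-0.21,"z":0,"ax":0,"ay":0,"az":0,"fingers":0.4},
  {"x":-0.47,"y":-0.43,"z":0,"ax":0,"ay":0,"az":0,"fingers":0.4},
  {"x":-0.7,"y":-0.64,"z":0,"ax":0,"ay":0,"az":0,"fingers":0.4},
  {"x":-0.7,"y":-0.64,"z":0,"ax":0,"ay":0,"az":0,"fingers":0.4},
  {"x":-0.7,"y":-0.64,"z":0,"ax":0,"ay":0,"az":0,"fingers":0.4},
])

```text
time_s: 20.62
ee_pos: [0.5362, -0.0589, 0.3003]
tool_rot: [0.034, 3.141, -0.0]
contact_force: [0.3, 0.2, 0.0]
grip_width: 0.603
gripper_force: 0.0
```

```bash
python3 - <<'E'
from h import *
go(.5297,-.054,.076,89.2)
E
```

```text
t 20.62 g [ 0.5363 -0.059   0.1453] yaw 88.78 az -0.0024 shift [0.067 0.049 0.693] tilt [ 0.001 -0.    -1.   ] w 0.603 gf 0.0 F [0.3 0.2 0. ]
```

>>> drive_tool([
  {"x":0.06,"y":0.045,"z":0,"ax":0,"ay":0,"az":0,"fingers":0.4},
  {"x":0.06,"y":0.045,"z":0.3,"ax":0,"ay":0,"az":0,"fingers":0.4},
  {"x":0.06,"y":0.045,"z":0.55,"ax":0,"ay":0,"az":0,"fingers":0.4},
  {"x":0.06,"y":0.045,"z":0.67,"ax":0,"ay":0,"az":0,"fingers":0.4},
  {"x":0.06,"y":0.045,"z":0.68,"ax":0,"ay":0,"az":0,"fingers":0.4},
  {"x":0.06,"y":0.045,"z":0.68,"ax":0,"ay":0,"az":0,"fingers":0.85},
  {"x":0.06,"y":0.045,"z":0.68,"ax":0,"ay":0,"az":0,"fingers":0.85},
  {"x":0.06,"y":0.045,"z":0.68,"ax":0,"ay":0,"az":0,"fingers":0.85},
  {"x":0.06,"y":0.045,"z":0.68,"ax":0,"ay":0,"az":0,"fingers":0.85},
  {"x":0.06,"y":0.045,"z":0.68,"ax":0,"ay":0,"az":0,"fingers":0.85},
])

```text
time_s: 21.45
ee_pos: [0.5291, -0.053, 0.2341]
tool_rot: [0.029, 3.139, -0.002]
contact_force: [-3.0, -0.8, 7.0]
grip_width: 0.274
gripper_force: 60.2
```

```bash
python3 - <<'E'
from h import *
go(.531,.036,.076,89.2)
E
```

```text
t 21.45 g [ 0.5294 -0.0532  0.0791] yaw 88.94 az -0.0015 shift [-0.004  0.892  0.031] tilt [ 0.002 -0.001 -1.   ] w 0.274 gf 60.2 F [-3.  -0.8  7. ]
```

>>> drive_tool([
  {"x":0,"y":0.04,"z":0,"ax":0,"ay":0,"az":0,"fingers":0.85},
  {"x":0,"y":0.11,"z":0,"ax":0,"ay":0,"az":0,"fingers":0.85},
  {"x":0,"y":0.2,"z":0,"ax":0,"ay":0,"az":0,"fingers":0.85},
  {"x":0,"y":0.3,"z":0,"ax":0,"ay":0,"az":0,"fingers":0.85},
  {"x":0,"y":0.4,"z":0,"ax":0,"ay":0,"az":0,"fingers":0.85},
  {"x":0,"y":0.5,"z":0,"ax":0,"ay":0,"az":0,"fingers":0.85},
  {"x":0,"y":0.6,"z":0,"ax":0,"ay":0,"az":0,"fingers":0.85},
  {"x":0,"y":0.7,"z":0,"ax":0,"ay":0,"az":0,"fingers":0.85},
  {"x":0,"y":0.79,"z":0,"ax":0,"ay":0,"az":0,"fingers":0.85},
  {"x":0,"y":0.86,"z":0,"ax":0,"ay":0,"az":0,"fingers":0.85},
  {"x":0,"y":0.9,"z":0,"ax":0,"ay":0,"az":0,"fingers":0.85},
  {"x":0,"y":0.9,"z":0,"ax":0,"ay":0,"az":0,"fingers":0.85},
])

```text
time_s: 22.45
ee_pos: [0.5298, 0.038, 0.2341]
tool_rot: [-0.028, -3.14, 0.001]
contact_force: [-11.2, -1.5, 13.5]
grip_width: 0.27
gripper_force: 60.8
```

```bash
python3 - <<'E'
from h import *
go(.531,.036,.076,89.2)
E
```

```text
t 22.45 g [0.5296 0.0379 0.0791] yaw 88.99 az -0.0012 shift [-0.015 -0.019  0.031] tilt [-0.002 -0.    -1.   ] w 0.27 gf 60.8 F [-11.2  -1.5  13.5]
```

>>> drive_tool([
  {"x":0,"y":0,"z":0,"ax":0,"ay":0,"az":0,"fingers":0.4},
  {"x":0,"y":0,"z":0,"ax":0,"ay":0,"az":0,"fingers":0.4},
  {"x":0,"y":0,"z":0,"ax":0,"ay":0,"az":0,"fingers":0.4},
  {"x":0,"y":0,"z":0,"ax":0,"ay":0,"az":0,"fingers":0.4},
  {"x":0,"y":0,"z":-0.3,"ax":0,"ay":0,"az":0,"fingers":0.4},
  {"x":0,"y":0,"z":-0.7,"ax":0,"ay":0,"az":0,"fingers":0.4},
  {"x":0.3,"y":0,"z":-0.8,"ax":0,"ay":0,"az":0,"fingers":0.4},
  {"x":0.7,"y":0,"z":-0.8,"ax":0,"ay":0,"az":0,"fingers":0.4},
  {"x":1,"y":0,"z":-0.8,"ax":0,"ay":0,"az":0,"fingers":0.4},
  {"x":1,"y":0,"z":-0.8,"ax":0,"ay":0,"az":0,"fingers":0.4},
  {"x":1,"y":0,"z":-0.8,"ax":0,"ay":0,"az":0,"fingers":0.4},
  {"x":1,"y":0,"z":-0.8,"ax":0,"ay":0,"az":0,"fingers":0.4},
])

```text
time_s: 23.45
ee_pos: [0.4308, 0.039, 0.313]
tool_rot: [0.031, 3.139, -0.0]
contact_force: [-0.4, -1.1, -0.4]
grip_width: 0.599
gripper_force: 0.0
```

```bash
python3 - <<'E'
from h import *
t=cam("top");crop(t,(140,120,520,360),2.1,"t7.png")
s=cam("side")
for n,lo,hi in(("blue",(105,120,60),(125,255,255)),("yel",(20,120,60),(32,255,255)),("grn",(50,120,40),(80,255,255)),("red",(0,150,60),(8,255,255))):
  for q in blobs(t,lo,hi,(240,140,380,235)): print(n,q[0],q[1],q[2],plane(t,q[1],.05).round(4))
E
```

```text
blue 75 [272.3 153.9] [262 152  21   5] [0.7057 0.1043 0.05  ]
blue 437 [273.  174.1] [262 164  22  21] [0.6611 0.1034 0.05  ]
yel 95 [305.3 153.3] [294 151  23   6] [0.7053 0.0329 0.05  ]
yel 571 [306.5 171.7] [295 160  24  25] [0.6647 0.0312 0.05  ]
grn 505 [306.5 203.1] [295 192  24  23] [0.5962 0.0325 0.05  ]
grn 50 [305.8 222.9] [297 221  20   5] [0.5536 0.0349 0.05  ]
red 81 [337.9 152.5] [328 151  21   4] [ 0.7054 -0.0376  0.05  ]
red 527 [339.  170.1] [328 159  24  24] [ 0.6666 -0.0389  0.05  ]
```

View pics/t7.png

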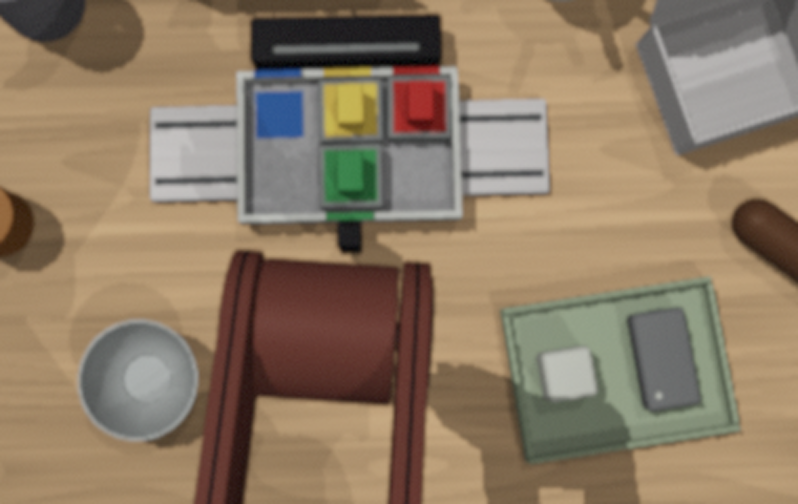

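The tray rests at the charging station (yellow mark moved about 88–90 mm), packs sit in red, yellow and green bays, and both blocks lie in the catch-all.

```bash
python3 -c "
from station import *
print(hand_in())"
```

```text
the job is handed in; nothing more can be done
None
```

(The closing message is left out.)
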